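# Move the set of hand stamps into the new rack in the same order

### The arm

A 7-joint arm with a two-finger parallel gripper is mounted at the origin on a cart in front of the work surface, level with it; the furniture and walls round the work are solid. World frame = base frame: x ahead of the robot, y to its left, z up, the work surface at z = 0. Lengths are in m, angles in rad, forces in N, time in s.
With the tool pointing down it reaches from about 0.425 to 0.95 m from the base axis. Payload 4.7 kg.
Tool frame: the origin (TCP) lies between the finger pads; the fingertips stand 14 mm ahead of it and the grasp point (between the pads) lies 5 mm behind it; z points along the fingers, y is the line along which they close (so a half turn about z gives the same grasp; the last joint's range is limited). The gripper opens to 87 mm and grips with 3 to 60 N. Pads are 19 mm wide; open, the fingers measure 117 mm over their backs; the gripper's body (75 mm by 190 mm) begins 51 mm behind the grasp point.
Start: joints at [-1.27, 0.469, -0.049, 1.532, 0.024, 1.141, -0.082], TCP at [0.219, 0.639, 0.237] pointing down, gripper open.
Joint ranges: [-2.59, 2.59], [-0.33, 1.99], [-1.39, 1.29], [0.1, 2.45], [-1.04, 4.18], [0.21, 1.99], [-2.66, 2.66]. Speed limits (rad/s): [2.57, 2.57, 3.14, 3.14, 3.14, 3.14, 3.14].

### API

Orientations are given as a unit quaternion [w, x, y, z].
In Python, from workcell import manip gives the robot as it stands.
- The arm moves only by the tool drive_tool, never from a script. Its argument "increments" is a list of rows, each a list of 2 entries, a list of its own where there are three numbers: the shift along the tool's x, y, z in cm, then the turn, a rotation vector about the tool's x, y, z in degrees. In form: [[[x, y, z], [wx, wy, wz]], ...]. A call has 1 to 12 rows; each row is the pose to reach, as a shift and turn from the pose commanded when the call began, along the tool's axes at that moment; what a row does not reach only later rows make up. A row lasts 1/12 s, in which the tool goes at most 41.7 mm and 7.16 degrees, less where a joint would pass 70% of its speed; a pose out of reach is approached as far as the arm can. A call with a gripper value outside its range is refused whole. "gripper" is the closure in counts, from 0 (fully open) to 255 (shut), set as the call begins (left out, the last holds). The fingers move at their own pace and stop on an object; "force" is the grip in N (left out, the last holds). Time passes only in rows, so rows that repeat a pose let the fingers close. It gives the time, the measured TCP pose, the force, the opening and the grip force at its end, in the units of the state.
- manip.state(): the state, without advancing time (a new reading comes with each control period).
- manip.read_camera(name): name is "scene" or "side" or "wrist"; returns a dict with "color" (384x512x3 uint8, red, green, blue), "range_z" (384x512 float32, m along the optical axis (not along the pixel's ray), 0 where there is no reading), "mtx" (3x3 intrinsics, pixels), "cam_to_world" (4x4, takes a point from camera to world coordinates). Camera axes: x right, y down, z forward; pixel columns grow to the right and rows downward; lengths in m; the calibration is good to about 2 mm. A picture is of the moment at which its call begins.
- manip.hand_in(): hands the job in; it is judged then, once.
The state is a dict: "t": time; "joint_positions": joint angles; "qvel": joint speeds; "joint_torque": joint torques, N m; "eef_pos": TCP position; "eef_rot": TCP orientation; "contact_force": force on the tool from outside, world axes, zero at the start; "torque": the same for the moment, N m; "opening": finger opening in m; "grasp_force": force on a finger pad.
Only numpy, scipy, OpenCV 4.12 (cv2) and the standard library are available. Lean on these libraries where they do the work, as an engineer would, in place of code of your own. Each camera call takes 0.05 s, during which the arm holds its last target. There are 200 camera calls.

### The job

The old stamp rack is being replaced: move its four hand stamps into the empty new rack, one in each bay, in the order in which they stand in the old rack (the packer stamps each box in that order), counted in both racks from the end with the hanging tab (the round tab with a hole): the stamp next to the tab in the old rack goes next to the tab in the new one, and so on. Set each stamp down upright on the floor of its bay, without dropping it or knocking one over, and let go.

Things in the scene. Friction and masses are not known exactly. Their poses are not given: they have to be found in the camera images.
- old_rack: Old rack: dark brown wood, fixed, full at the start, a label before each bay. Origin: underside, middle of its row of four bays, which runs along y. The +y end has the hanging tab (round, 18 mm hole, out to y = 160 mm); the -y end (y = -122 mm) is plain. Bay centres: x = 0, y = +90 (next to the tab), +30, -30, -90 mm. Label ledge at x = -37 to -67 mm, top 14 mm up. Other sizes as the new rack.
- new_rack: New rack: pale wood, fixed, empty at the start, no labels. Same shape, origin and axes as the old rack: hanging tab at its +y end, bay centres at x = 0, y = +90 (next to the tab), +30, -30, -90 mm. Each bay is 56 mm along y by 66 mm along x inside, floor 8 mm above the underside; walls 4 mm thick, tops at 20 mm (back wall, +x side: 22 mm). Label ledge on the -x side.
- stamp_oblong: Oblong stamp. Wooden-handled hand stamp, 65 g; origin: centre of its underside, z up along the handle's axis. Base 26 x 50 mm, 18 mm high; the long side, its own y, lies along the rack's x, front to back in the bay. Pear-shaped handle, 74 mm high in all, widest (26 mm) some 50 to 65 mm up. Starts upright in the bay of the old rack behind its label.
- stamp_round: Round stamp. Wooden-handled hand stamp, 65 g; origin: centre of its underside, z up along the handle's axis. Base a disc of 40 mm, 17 mm high; handle 25 to 26 mm thick from 43 to 61 mm above the underside, narrower below, in all 72 mm high. Starts upright in the bay of the old rack behind its label.
- stamp_square: Square stamp. Wooden-handled hand stamp, 65 g; origin: centre of its underside, z up along the handle's axis. Base 38 x 38 mm, 17 mm high; handle 24 mm thick from 39 to 63 mm above the underside, narrower below, in all 68 mm high. Starts upright in the bay of the old rack behind its label.
- stamp_triangle: Triangular stamp. Wooden-handled hand stamp, 65 g; origin: centre of its underside, z up along the handle's axis. Base an equal-sided triangle, corners 24 mm from the axis (sides 42 mm), 17 mm high; handle 22 mm thick from 45 to 73 mm above the underside, narrower below, in all 80 mm high. Starts upright in the bay of the old rack behind its label.
- label_oblong: Paper label with a narrow rectangle outline printed on it, 24 x 40 mm, 1.2 mm thick, fixed on the ledge of the old rack before the bay where the oblong stamp starts; it stays there. Origin: centre of its underside; axes as the old rack's; the bay's centre lies 52 mm along +x.
- label_round: Paper label with a circle outline printed on it, 24 x 40 mm, 1.2 mm thick, fixed on the ledge of the old rack before the bay where the round stamp starts; it stays there. Origin: centre of its underside; axes as the old rack's; the bay's centre lies 52 mm along +x.
- label_square: Paper label with a square outline printed on it, 24 x 40 mm, 1.2 mm thick, fixed on the ledge of the old rack before the bay where the square stamp starts; it stays there. Origin: centre of its underside; axes as the old rack's; the bay's centre lies 52 mm along +x.
- label_triangle: Paper label with a triangle outline printed on it, 24 x 40 mm, 1.2 mm thick, fixed on the ledge of the old rack before the bay where the triangular stamp starts; it stays there. Origin: centre of its underside; axes as the old rack's; the bay's centre lies 52 mm along +x.
Mind the look-alikes: they are no part of the job. What is shaped like the stamp_square but pink is not meant.

How it is judged:
At the end, for the whole second after the job is handed in: Each stamp stands upright (within 0.12 rad) and at rest on the floor of the new rack, its axis within 16 mm of the centre of the bay with the same number, counted from the hanging tab, as the bay of the old rack that carries its label; all released (((y of label_oblong in the frame of old_rack between 0.07 and 0.11 m and y of stamp_oblong in the frame of new_rack between 0.074 and 0.106 m) or (y of label_oblong in the frame of old_rack between 0.01 and 0.05 m and y of stamp_oblong in the frame of new_rack between 0.014 and 0.046 m) or (y of label_oblong in the frame of old_rack between -0.05 and -0.01 m and y of stamp_oblong in the frame of new_rack between -0.046 and -0.014 m) or (y of label_oblong in the frame of old_rack between -0.11 and -0.07 m and y of stamp_oblong in the frame of new_rack between -0.106 and -0.074 m)) and x of stamp_oblong in the frame of new_rack between -0.016 and 0.016 m and z of stamp_oblong in the frame of new_rack between 0.005 and 0.011 m and angle between each of stamp_oblong, stamp_round, stamp_square, stamp_triangle's own z axis and vertical below 0.12 rad and linear speed of each of stamp_oblong, stamp_round, stamp_square, stamp_triangle below 0.02 m/s and angular speed of each of stamp_oblong, stamp_round, stamp_square, stamp_triangle below 0.2 rad/s and contact force between each of stamp_oblong, stamp_round, stamp_square, stamp_triangle and the fingers below 0.05 N and ((y of label_round in the frame of old_rack between 0.07 and 0.11 m and y of stamp_round in the frame of new_rack between 0.074 and 0.106 m) or (y of label_round in the frame of old_rack between 0.01 and 0.05 m and y of stamp_round in the frame of new_rack between 0.014 and 0.046 m) or (y of label_round in the frame of old_rack between -0.05 and -0.01 m and y of stamp_round in the frame of new_rack between -0.046 and -0.014 m) or (y of label_round in the frame of old_rack between -0.11 and -0.07 m and y of stamp_round in the frame of new_rack between -0.106 and -0.074 m)) and x of stamp_round in the frame of new_rack between -0.016 and 0.016 m and z of stamp_round in the frame of new_rack between 0.005 and 0.011 m and ((y of label_square in the frame of old_rack between 0.07 and 0.11 m and y of stamp_square in the frame of new_rack between 0.074 and 0.106 m) or (y of label_square in the frame of old_rack between 0.01 and 0.05 m and y of stamp_square in the frame of new_rack between 0.014 and 0.046 m) or (y of label_square in the frame of old_rack between -0.05 and -0.01 m and y of stamp_square in the frame of new_rack between -0.046 and -0.014 m) or (y of label_square in the frame of old_rack between -0.11 and -0.07 m and y of stamp_square in the frame of new_rack between -0.106 and -0.074 m)) and x of stamp_square in the frame of new_rack between -0.016 and 0.016 m and z of stamp_square in the frame of new_rack between 0.005 and 0.011 m and ((y of label_triangle in the frame of old_rack between 0.07 and 0.11 m and y of stamp_triangle in the frame of new_rack between 0.074 and 0.106 m) or (y of label_triangle in the frame of old_rack between 0.01 and 0.05 m and y of stamp_triangle in the frame of new_rack between 0.014 and 0.046 m) or (y of label_triangle in the frame of old_rack between -0.05 and -0.01 m and y of stamp_triangle in the frame of new_rack between -0.046 and -0.014 m) or (y of label_triangle in the frame of old_rack between -0.11 and -0.07 m and y of stamp_triangle in the frame of new_rack between -0.106 and -0.074 m)) and x of stamp_triangle in the frame of new_rack between -0.016 and 0.016 m and z of stamp_triangle in the frame of new_rack between 0.005 and 0.011 m); the robot touches nothing.
It fails at once if a stamp falls freely (is dropped from more than about 30 mm) ((linear speed of stamp_oblong above 0.75 m/s and contact force between stamp_oblong and the fingers below 0.01 N) or (linear speed of stamp_round above 0.75 m/s and contact force between stamp_round and the fingers below 0.01 N) or (linear speed of stamp_square above 0.75 m/s and contact force between stamp_square and the fingers below 0.01 N) or (linear speed of stamp_triangle above 0.75 m/s and contact force between stamp_triangle and the fingers below 0.01 N)).
It fails at once if a stamp is knocked over (angle between any of stamp_oblong, stamp_round, stamp_square, stamp_triangle's own z axis and vertical above 1 rad).
It also fails if it takes over 106 s, if anything falls off the work surface, if the arm or the gripper's body presses on something with over 40 N, if the wrist force passes 120 N, or if a joint passes its speed limit or range.

## Working session

There is one attempt and no reset: what is moved stays moved. The work goes in short steps, Python scripts to look and compute and a tool call to move; the robot and the scene stay as the last step left them, time stands still between calls to the robot, and variables do not carry over. Pictures are saved under pics/ and viewed, at most 14 in all, crops included, and the job is handed in when it is done.

Besides the shell and the picture viewer there is one more tool, called after "Request:" by a JSON object that holds its "api" and its "payload". drive_tool: Moves the arm, as the interface text tells. Its arguments: {"type":"object","properties":{"increments":{"type":"array"},"gripper":{"type":"number"},"force":{"type":"number"}},"required":["increments"]}

```bash
mkdir -p pics; python3 - <<'E'
from workcell import manip
import cv2,numpy as np
s=manip.state();print({k:np.round(v,3) for k,v in s.items()})
for n in("scene","side"):
    c=manip.read_camera(n);np.savez(f"{n}0.npz",**c)
    cv2.imwrite(f"pics/{n}0.png",cv2.resize(c["color"][...,::-1],(800,600),interpolation=cv2.INTER_CUBIC))
    print(n,c["mtx"],c["cam_to_world"].round(3))
E
```

```text
{'t': np.float64(0.0), 'joint_positions': array([-1.27 ,  0.469, -0.049,  1.534,  0.024,  1.141, -0.082]), 'qvel': array([ 0.001, -0.001,  0.   ,  0.   , -0.001, -0.   ,  0.002]), 'joint_torque': array([-0.0000e+00, -5.0796e+01, -8.1000e-02, -2.3617e+01, -6.1000e-02,
        3.8000e-02,  0.0000e+00]), 'eef_pos': array([0.218, 0.638, 0.235]), 'eef_rot': array([-0.   ,  0.164,  0.986, -0.001]), 'contact_force': array([-0.66 ,  0.584, -0.503]), 'torque': array([-0.028, -0.001, -0.051]), 'grasp_force': np.float64(0.0), 'opening': np.float64(0.087)}
scene [[497.94203808   0.         260.16537964]
 [  0.         497.94203808 196.71133507]
 [  0.           0.           1.        ]] [[-0.618 -0.524  0.586 -0.255]
 [-0.786  0.403 -0.469  0.576]
 [ 0.01  -0.75  -0.661  0.884]
 [ 0.     0.     0.     1.   ]]
side [[403.83334391   0.         253.06333759]
 [  0.         403.83334391 190.91625994]
 [  0.           0.           1.        ]] [[ 0.984 -0.087  0.154  0.331]
 [-0.177 -0.425  0.888 -0.831]
 [-0.012 -0.901 -0.434  0.428]
 [ 0.     0.     0.     1.   ]]
```

View pics/scene0.png

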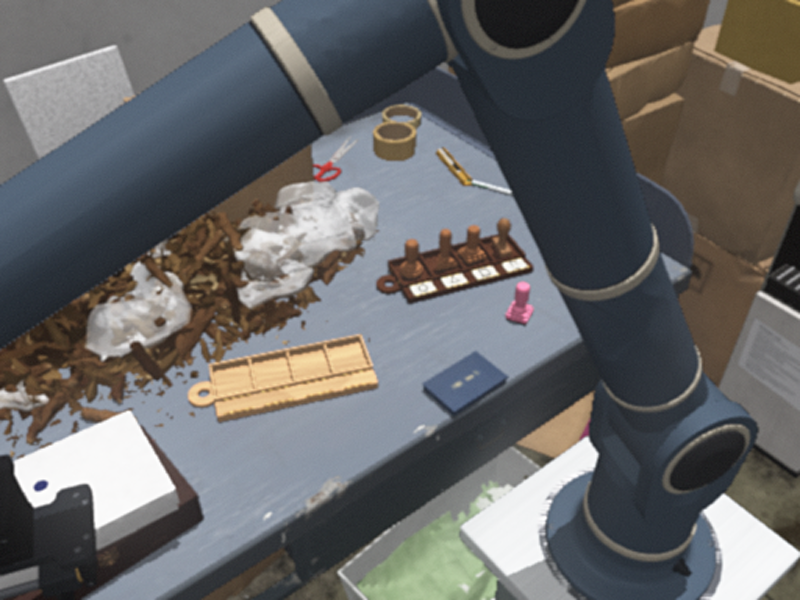

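View pics/side0.png

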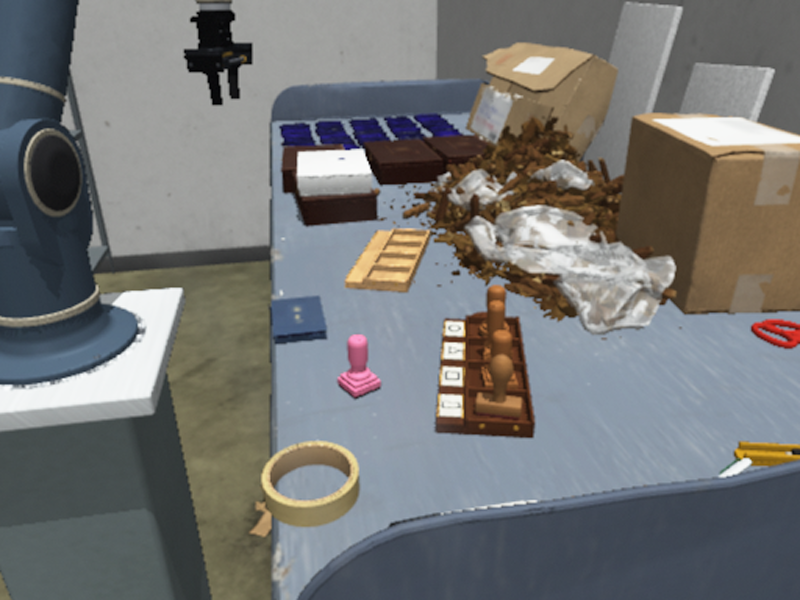

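The scene view shows the old rack (390–530, 235–300) with its tab at (388,285). Its labels from the tab are circle, triangle, square, narrow rectangle, and four brown stamps stand behind them. The new rack is pale (190–375, 340–415), with its tab at (203,393).

Look-alikes: the pink stamp at scene (520,303) / side (358,365), which I ignore, and the four brown stamps at side (497,300), (494,315), (502,345), (501,375), told apart by label and base.

```bash
cat >h.py <<'E'
import numpy as np,cv2
def world(c):
    h,w=c["range_z"].shape;u,v=np.meshgrid(np.arange(w),np.arange(h));K=c["mtx"];z=c["range_z"]
    P=np.stack([(u-K[0,2])*z/K[0,0],(v-K[1,2])*z/K[1,1],z],-1)
    return P@c["cam_to_world"][:3,:3].T+c["cam_to_world"][:3,3]
def ray(c,uv,zp):
    d=np.linalg.inv(c["mtx"])@[uv[0],uv[1],1];d=c["cam_to_world"][:3,:3]@d;o=c["cam_to_world"][:3,3]
    return o+d*(zp-o[2])/d[2]
E
python3 - <<'E'
from h import *
for n in("scene","side"):
    c=dict(np.load(f"{n}0.npz"));W=world(c);hsv=cv2.cvtColor(c["color"],cv2.COLOR_RGB2HSV);H,S,V=[hsv[...,i].astype(int) for i in range(3)]
    table=(W[...,0]>.4)&(W[...,0]<.8)&(np.abs(W[...,1])<.45)
    print(n,"table z",np.median(W[(S<110)&(H>95)&table][:,2]).round(4))
    m=((S<50)&(V>190)&table&(W[...,1]<.1)&(W[...,2]<.03)).astype(np.uint8)
    k,l,st,ce=cv2.connectedComponentsWithStats(cv2.morphologyEx(m,cv2.MORPH_CLOSE,np.ones((5,5))))
    for i in range(1,k):
        if st[i,4]>40: 
            b=st[i];mid=cv2.minAreaRect(np.argwhere(l==i)[:,::-1].astype(np.float32))[0]
            print(" label",ce[i].round(1),b[4],ray(c,mid,.0152).round(4),np.median(W[l==i][:,2]).round(4))
    m=((H>8)&(H<24)&(S>60)&(V>150)&table).astype(np.uint8)
    k,l,st,ce=cv2.connectedComponentsWithStats(m)
    i=1+np.argmax(st[1:,4]);P=W[l==i];print(" pale",st[i],P.min(0).round(3),P.max(0).round(3))
    np.save(f"pale_{n}.npy",P)
    r=cv2.minAreaRect(P[:,:2].astype(np.float32));print(" rect",r)
    m=((W[...,2]>.05)&(W[...,2]<.1)&(H<25)&(S>60)&table&(W[...,1]<.1)).astype(np.uint8)
    k,l,st,ce=cv2.connectedComponentsWithStats(m)
    for i in range(1,k):
        if st[i,4]>15: P=W[l==i];print(" stamp",ce[i].round(1),st[i,4],((P.min(0)+P.max(0))/2).round(4),np.median(P,0).round(4),P[:,2].max().round(4))
E
```

```text
scene table z -0.0014
 label [314.5 118.8] 53 [ 0.7063 -0.4122  0.0152] 0.0048
 label [328.9 169.3] 75 [ 0.4886 -0.2661  0.0152] 0.0141
 label [309.9 174.1] 77 [ 0.505  -0.2085  0.0152] 0.0134
 label [290.2 179. ] 85 [ 0.5224 -0.1516  0.0152] 0.0139
 label [270.1 184.1] 87 [ 0.5388 -0.0941  0.0152] 0.0137
 label [313.4 318.2] 191 [0.1504 0.1054 0.0152] -0.7563
 label [289.3 355.9] 113 [0.1113 0.2056 0.0152] -0.7538
 pale [ 120  214  122   53 3300] [ 0.409  0.063 -0.005] [0.605 0.34  0.026]
 rect ((0.5109866857528687, 0.2095547318458557), (0.28393876552581787, 0.12138955295085907), 65.6495361328125)
 stamp [322.1 144.8] 67 [ 0.5351 -0.2787  0.0651] [ 0.5343 -0.2771  0.0695] 0.08
 stamp [302.6 149.2] 71 [ 0.557  -0.2241  0.0642] [ 0.5551 -0.2206  0.0679] 0.0775
 stamp [284.8 153.1] 82 [ 0.5703 -0.1671  0.069 ] [ 0.5658 -0.1646  0.0722] 0.0878
 stamp [263.2 158.7] 85 [ 0.589  -0.1078  0.0654] [ 0.5852 -0.105   0.0686] 0.08
side table z 0.0015
 label [289.9 217.5] 269 [ 0.5304 -0.1254  0.0152] 0.0167
 label [289.  240.5] 155 [ 0.5059 -0.2108  0.0152] 0.0168
 label [288. 259.] 191 [ 0.4894 -0.2673  0.0152] 0.0168
 label [471.6 298.8] 101 [ 0.7296 -0.4216  0.0152] 0.009
 pale [ 221  146   54   40 1145] [ 0.411  0.06  -0.   ] [0.589 0.356 0.026]
 rect ((0.5038030743598938, 0.21171244978904724), (0.28738680481910706, 0.11581774801015854), 68.41886138916016)
 stamp [381.2 151.7] 34 [0.7909 0.0209 0.0888] [0.7907 0.011  0.0894] 0.0943
 stamp [319.2 215.5] 780 [ 0.5643 -0.2003  0.0704] [ 0.56   -0.2322  0.0721] 0.0908
```

```bash
cat >>h.py <<'E'
def R(q):
    from scipy.spatial.transform import Rotation as r
    return r.from_quat([q[1],q[2],q[3],q[0]]).as_matrix()
def go(s,x,y,z,yaw):
    "row (cm, deg) from the measured pose to a TCP target, tool down, closing line at yaw deg (world)"
    from scipy.spatial.transform import Rotation as r
    A=R(s["eef_rot"]);d=A.T@(np.array([x,y,z])-s["eef_pos"])*100
    c,t=np.cos(np.radians(yaw)),np.sin(np.radians(yaw))
    B=np.array([[-t,c,0],[c,t,0],[0,0,-1.]])
    B=B if True else B
    w=[r.from_matrix(A.T@(B@np.diag([k,k,1]))).as_rotvec(degrees=True) for k in(1,-1)]
    print("row",[d.round(2).tolist(),min(w,key=np.linalg.norm).round(1).tolist()],"closing",np.degrees(np.arctan2(A[1,1],A[0,1])).round(1),"pos",s["eef_pos"].round(4))
E
python3 - <<'E'
from h import *
from workcell import manip
s=manip.state();go(s,.45,.22,.33,-15)
E
```

```text
row [[-35.45, -32.08, -9.38], [-0.1, 0.1, 86.1]] closing 71.1 pos [0.2184 0.6382 0.2356]
```

Request:
{"api": "drive_tool", "payload": {"increments": [[[-35.4,-32,-9.4],[0,0,86]],[[-35.4,-32,-9.4],[0,0,86]],[[-35.4,-32,-9.4],[0,0,86]],[[-35.4,-32,-9.4],[0,0,86]],[[-35.4,-32,-9.4],[0,0,86]],[[-35.4,-32,-9.4],[0,0,86]],[[-35.4,-32,-9.4],[0,0,86]],[[-35.4,-32,-9.4],[0,0,86]],[[-35.4,-32,-9.4],[0,0,86]],[[-35.4,-32,-9.4],[0,0,86]],[[-35.4,-32,-9.4],[0,0,86]],[[-35.4,-32,-9.4],[0,0,86]]], "gripper": 0}}

```text
t: 1.1
eef_pos: [0.4515, 0.2169, 0.3313]
eef_rot: [0.0, 0.796, 0.606, 0.0]
contact_force: [-0.1, 0.5, 0.3]
opening: 0.0868
grasp_force: 0.0
```

Request:
{"api": "drive_tool", "payload": {"increments": [[[0,0,0],[0,0,0]],[[0,0,0],[0,0,0]],[[0,0,0],[0,0,0]]]}}

```text
t: 1.35
eef_pos: [0.4491, 0.222, 0.3301]
eef_rot: [-0.0, 0.792, 0.611, -0.0]
contact_force: [-0.6, 0.8, -0.8]
opening: 0.087
grasp_force: 0.0
```

```bash
python3 - <<'E'
from h import *
from workcell import manip
s=manip.state();go(s,.45,.22,.33,-15);print(s["t"],s["joint_positions"].round(2))
for n in("wrist","scene"):
    c=manip.read_camera(n);np.savez(f"{n}1.npz",**c)
    cv2.imwrite(f"pics/{n}1.png",cv2.resize(c["color"][...,::-1],(800,600)))
    print(c["cam_to_world"].round(3))
E
```

```text
row [[-0.17, 0.14, 0.01], [-0.1, 0.0, 0.3]] closing -14.7 pos [0.4491 0.222  0.3301]
1.35 [-0.9   0.1   0.39  1.82 -0.04  1.22 -0.75]
[[ 0.967 -0.246 -0.062  0.466]
 [-0.253 -0.939 -0.234  0.286]
 [-0.     0.242 -0.97   0.478]
 [ 0.     0.     0.     1.   ]]
[[-0.618 -0.524  0.586 -0.255]
 [-0.786  0.403 -0.469  0.576]
 [ 0.01  -0.75  -0.661  0.884]
 [ 0.     0.     0.     1.   ]]
```

View pics/wrist1.png

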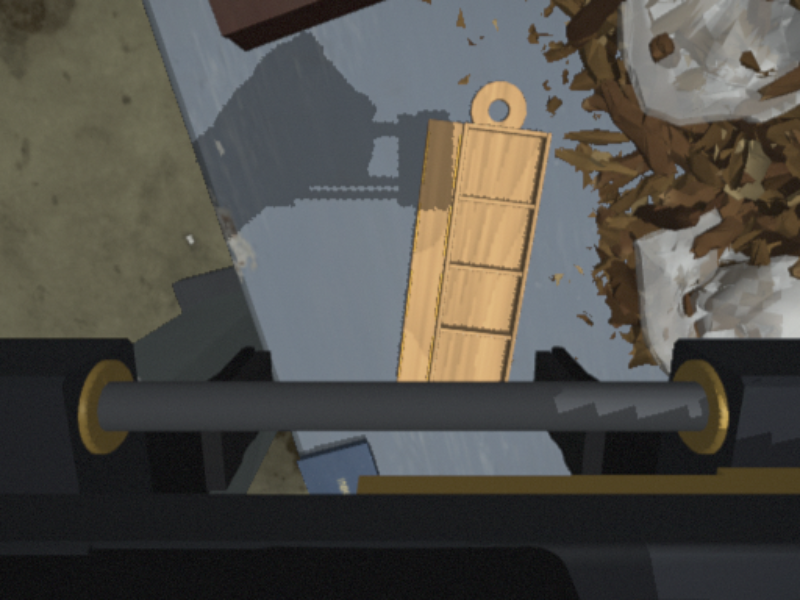

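The wrist view shows the whole new rack except its -y end: tab hole at (497,105), tab end wall at y≈130, back wall running from (551,132) to (508,380).

```bash
python3 - <<'E'
from h import *
c=dict(np.load("wrist1.npz"));hsv=cv2.cvtColor(c["color"],cv2.COLOR_RGB2HSV);H,S,V=[hsv[...,i].astype(int) for i in range(3)]
m=((H>8)&(H<24)&(S>70)&(V>70)).astype(np.uint8);m[242:]=0
k,l,st,ce=cv2.connectedComponentsWithStats(m);L=l[int(200/1.5625),int(490/1.5625)];m=(l==L);print(st[L])
def fit(side,z,rows):
    P=[];
    for v in rows:
        u=np.flatnonzero(m[v]);P.append(ray(c,((u[-1]+.5) if side else (u[0]-.5),v),z)[:2])
    P=np.array(P,np.float32);vx,vy,x,y=cv2.fitLine(P,cv2.DIST_HUBER,0,.001,.001).ravel();return np.array([vx,vy])*np.sign(vy),np.array([x,y])
db,pb=fit(1,.022,range(95,235));df,pf=fit(0,.014,range(95,235))
print("yaw y-axis back/front",np.degrees(np.arctan2(db[1],db[0])),np.degrees(np.arctan2(df[1],df[0])))
ay=(db+df)/np.linalg.norm(db+df);ax=np.array([ay[1],-ay[0]])
print("width (104)",(pb-pf)@ax)
# tab end wall: topmost mask px in columns of right bay part; tab tip
u0=range(int(530/1.5625),int(548/1.5625));E=[ray(c,(u,np.flatnonzero(m[:,u])[0]-.5),.021)[:2]@ay for u in u0]
u1=range(int(432/1.5625),int(450/1.5625));E2=[ray(c,(u,np.flatnonzero(m[:,u])[0]-.5),.014)[:2]@ay for u in u1]
print("end wall y proj",np.median(E),np.median(E2),"->122")
cols=np.flatnonzero(m.any(0));tip=max(ray(c,(u,np.flatnonzero(m[:,u])[0]-.5),.01)[:2]@ay for u in range(305,335));print("tip",tip,"diff(38)",tip-np.median(E))
# dividers by hand-read pixels (800 scale), z=.020
for p in((533,201),(524,270),(514,337)):print("div y",ray(c,np.array(p)/1.5625,.020)[:2]@ay)
y0=np.median(E)-.122;x0=((pb@ax-.037)+(pf@ax+.067))/2
o=x0*ax+y0*ay;print("origin",o,"ax",np.degrees(np.arctan2(ax[1],ax[0])))
for b in(.09,.03,-.03,-.09):print(b,(o+b*ay).round(4))
E
```

```text
[  254    52    99   190 12951]
yaw y-axis back/front 68.66599 68.55765
width (104) 0.10349956
end wall y proj 0.4848599450630515 0.484477534142696 ->122
tip 0.5223751340882923 diff(38) 0.03751518902524076
div y 0.42766600029588514
div y 0.3671261357191651
div y 0.3043147188080957
origin [0.51562661 0.18774887] ax -21.388184
0.09 [0.5484 0.2716]
0.03 [0.5266 0.2157]
-0.03 [0.5047 0.1598]
-0.09 [0.4828 0.1039]
```

```bash
python3 - <<'E'
from h import *
from workcell import manip
go(manip.state(),.53,-.24,.32,-16.3)
E
```

```text
row [[-42.72, 19.54, 0.99], [-0.1, 0.0, 1.7]] closing -14.6 pos [0.4488 0.2228 0.3299]
```

Request:
{"api": "drive_tool", "payload": {"increments": [[[-42.7,19.5,1],[0,0,1.7]],[[-42.7,19.5,1],[0,0,1.7]],[[-42.7,19.5,1],[0,0,1.7]],[[-42.7,19.5,1],[0,0,1.7]],[[-42.7,19.5,1],[0,0,1.7]],[[-42.7,19.5,1],[0,0,1.7]],[[-42.7,19.5,1],[0,0,1.7]],[[-42.7,19.5,1],[0,0,1.7]],[[-42.7,19.5,1],[0,0,1.7]],[[-42.7,19.5,1],[0,0,1.7]],[[-42.7,19.5,1],[0,0,1.7]],[[-42.7,19.5,1],[0,0,1.7]]]}}

```text
t: 2.45
eef_pos: [0.5285, -0.2471, 0.32]
eef_rot: [0.001, 0.803, 0.596, -0.002]
contact_force: [-0.1, -0.7, 0.4]
opening: 0.0871
grasp_force: 0.0
```

Request:
{"api": "drive_tool", "payload": {"increments": [[[0,0,0],[0,0,0]],[[0,0,0],[0,0,0]],[[0,0,0],[0,0,0]]]}}

```text
t: 2.7
eef_pos: [0.5296, -0.2388, 0.3199]
eef_rot: [-0.001, 0.8, 0.6, 0.0]
contact_force: [-0.3, 0.3, 0.7]
opening: 0.087
grasp_force: 0.0
```

```bash
python3 - <<'E'
from h import *
from workcell import manip
s=manip.state();go(s,.53,-.24,.32,-16.3);print(s["t"],s["joint_positions"].round(2))
c=manip.read_camera("wrist");np.savez("wrist2.npz",**c)
cv2.imwrite("pics/wrist2.png",cv2.resize(c["color"][...,::-1],(800,600)))
W=world(c);hsv=cv2.cvtColor(c["color"],cv2.COLOR_RGB2HSV);H,S,V=[hsv[...,i].astype(int) for i in range(3)]
m=((W[...,2]>.065)&(W[...,2]<.1)&(H<25)&(S>60)&(W[...,1]<0)&(W[...,0]>.48)).astype(np.uint8);m[235:]=0
k,l,st,ce=cv2.connectedComponentsWithStats(m)
for i in range(1,k):
    if st[i,4]>25: P=W[l==i];t=P[:,2].max();print("stamp",ce[i].round(1),st[i,4],"top",t.round(4),P[P[:,2]>t-.004].mean(0).round(4),((P.min(0)+P.max(0))/2).round(4))
m=((S<50)&(V>170)&(W[...,2]>.005)&(W[...,2]<.025)&(W[...,1]<0)).astype(np.uint8);m[235:]=0
k,l,st,ce=cv2.connectedComponentsWithStats(cv2.morphologyEx(m,cv2.MORPH_CLOSE,np.ones((5,5))))
for i in range(1,k):
    if st[i,4]>80:
        mid=cv2.minAreaRect(np.argwhere(l==i)[:,::-1].astype(np.float32));a=ray(c,mid[0],.0152);print("label",ce[i].round(1),st[i,4],a.round(4),"bay",(a[:2]+.052*np.array([.960,-.281])).round(4))
E
```

```text
row [[-0.11, 0.07, -0.01], [-0.1, -0.1, -0.0]] closing -16.3 pos [ 0.5296 -0.2388  0.3199]
2.7 [-0.23  0.3   0.75  1.68 -0.21  1.25  0.28]
stamp [279.4  43.2] 454 top 0.082 [ 0.5915 -0.111   0.0791] [ 0.5918 -0.1108  0.0741]
stamp [276.4 101.7] 304 top 0.089 [ 0.5714 -0.1699  0.0864] [ 0.5713 -0.1701  0.0775]
stamp [279.2 151.7] 311 top 0.0772 [ 0.5599 -0.2264  0.0751] [ 0.5598 -0.2261  0.0711]
stamp [276.1 199.4] 335 top 0.0821 [ 0.5411 -0.2824  0.0796] [ 0.5402 -0.2819  0.0736]
label [236.2  49.9] 463 [ 0.54   -0.0951  0.0152] bay [ 0.5899 -0.1097]
label [240.4 105.5] 196 [ 0.5281 -0.1577  0.0152] bay [ 0.578  -0.1723]
label [235.8 146.9] 500 [ 0.5063 -0.2105  0.0152] bay [ 0.5562 -0.2251]
label [236.9 190. ] 442 [ 0.49   -0.2679  0.0152] bay [ 0.5399 -0.2825]
```

View pics/wrist2.png

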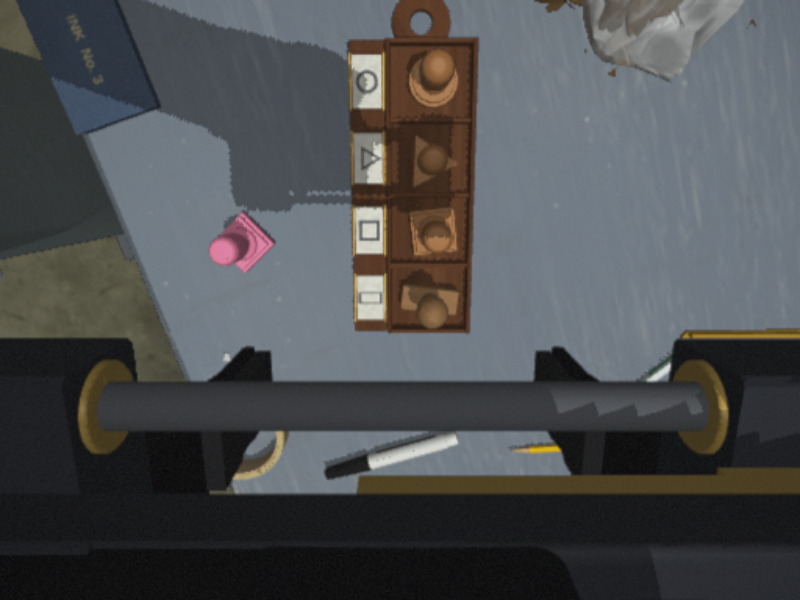

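All four choices are confirmed in the close wrist view. Round base/handle is at (435,75), triangle (433,160), square (437,237) and oblong (432,305), each behind its matching label; the pink stamp at (235,245) is excluded. Tops measure 82/89/77/82 mm against the expected 80/88/76/82.

```bash
python3 - <<'E'
from h import *
from workcell import manip
s=manip.state()
go(s,.5405,-.2821,.13,-16.3);go(s,.5405,-.2821,.058,-16.3)
E
```

```text
row [[-3.89, 2.28, 19.0], [-0.1, -0.1, 0.0]] closing -16.3 pos [ 0.5296 -0.2387  0.3201]
row [[-3.9, 2.28, 26.2], [-0.1, -0.1, 0.0]] closing -16.3 pos [ 0.5296 -0.2387  0.3201]
```

Request:
{"api": "drive_tool", "payload": {"increments": [[[-3.9,2.3,4],[0,0,0]],[[-3.9,2.3,8],[0,0,0]],[[-3.9,2.3,12],[0,0,0]],[[-3.9,2.3,16],[0,0,0]],[[-3.9,2.3,19],[0,0,0]],[[-3.9,2.3,20],[0,0,0]],[[-3.9,2.3,21.5],[0,0,0]],[[-3.9,2.3,23],[0,0,0]],[[-3.9,2.3,24.5],[0,0,0]],[[-3.9,2.3,25.7],[0,0,0]],[[-3.9,2.3,26.2],[0,0,0]],[[-3.9,2.3,26.2],[0,0,0]]], "gripper": 0}}

```text
t: 3.75
eef_pos: [0.5402, -0.2843, 0.0583]
eef_rot: [-0.001, 0.801, 0.599, 0.0]
contact_force: [-0.2, 0.1, -0.5]
opening: 0.0872
grasp_force: 0.0
```

Request:
{"api": "drive_tool", "payload": {"increments": [[[0,0,0],[0,0,0]],[[0,0,0],[0,0,0]],[[0,0,0],[0,0,0]],[[0,0,0],[0,0,0]],[[0,0,0],[0,0,0]],[[0,0,0],[0,0,0]],[[0,0,0],[0,0,0]],[[0,0,0],[0,0,0]]], "gripper": 255, "force": 20}}

```text
t: 4.42
eef_pos: [0.5399, -0.2854, 0.0585]
eef_rot: [-0.0, 0.801, 0.598, 0.0]
contact_force: [0.4, -0.1, -0.3]
opening: 0.0412
grasp_force: 0.0
```

Request:
{"api": "drive_tool", "payload": {"increments": [[[0,0,0],[0,0,0]],[[0,0,0],[0,0,0]],[[0,0,0],[0,0,0]],[[0,0,0],[0,0,0]],[[0,0,0],[0,0,0]],[[0,0,0],[0,0,0]]]}}

```text
t: 4.92
eef_pos: [0.5399, -0.2854, 0.0585]
eef_rot: [-0.0, 0.801, 0.598, -0.0]
contact_force: [-0.5, 0.3, 0.5]
opening: 0.0243
grasp_force: 19.8
```

Request:
{"api": "drive_tool", "payload": {"increments": [[[0,0,-0.5],[0,0,0]],[[0,0,-1.5],[0,0,0]],[[0,0,-3],[0,0,0]],[[0,0,-5],[0,0,0]],[[0,0,-7],[0,0,0]],[[0,0,-9],[0,0,0]],[[0,0,-10],[0,0,0]],[[0,0,-10],[0,0,0]]]}}

```text
t: 5.58
eef_pos: [0.5413, -0.2864, 0.1615]
eef_rot: [0.002, 0.801, 0.598, 0.001]
contact_force: [-0.6, -0.5, -0.0]
opening: 0.0239
grasp_force: 19.9
```

```bash
python3 - <<'E'
from h import *
from workcell import manip
s=manip.state();print(s["opening"],s["grasp_force"],s["t"])
go(s,.4828,.1039,.158,-21.4)
c=manip.read_camera("wrist");d=manip.read_camera("side")
cv2.imwrite("pics/grasp.png",np.hstack([cv2.resize(c["color"],(400,300)),cv2.resize(d["color"][150:320,200:400],(400,300))])[...,::-1])
E
```

```text
0.023912781612018544 19.885358142801124 5.5833
row [[35.75, -16.72, 0.25], [0.3, 0.0, 4.9]] closing -16.5 pos [ 0.5413 -0.2864  0.1615]
```

View pics/grasp.png

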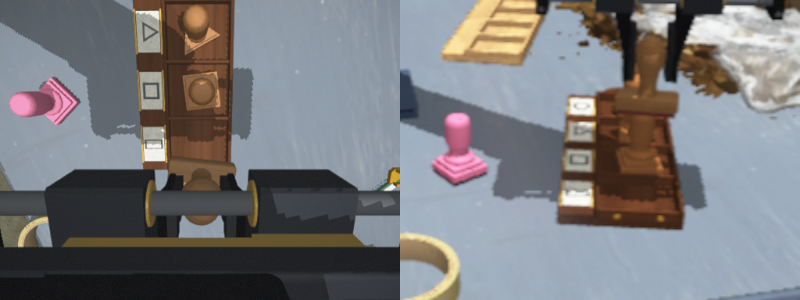

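Request:
{"api": "drive_tool", "payload": {"increments": [[[2,-0.7,-2.5],[0,0,1]],[[5,-2.2,-3],[0,0,2]],[[9,-4,-3],[0,0,4.9]],[[12.5,-6,-3],[0,0,4.9]],[[16,-7.5,-3],[0,0,4.9]],[[19.5,-9,-3],[0,0,4.9]],[[23,-10.7,-3],[0,0,4.9]],[[26.5,-12.4,-3],[0,0,4.9]],[[30,-14,-3],[0,0,4.9]],[[33,-15.4,-3],[0,0,4.9]],[[35,-16.4,-3],[0,0,4.9]],[[35.7,-16.7,-3],[0,0,4.9]]]}}

```text
t: 6.68
eef_pos: [0.4796, 0.1088, 0.1871]
eef_rot: [-0.001, 0.824, 0.566, -0.001]
contact_force: [-0.3, 0.7, -0.5]
opening: 0.0238
grasp_force: 19.9
```

Request:
{"api": "drive_tool", "payload": {"increments": [[[0,0,0],[0,0,0]],[[0,0,0],[0,0,0]],[[0,0,0],[0,0,0]]]}}

```text
t: 6.93
eef_pos: [0.4815, 0.1023, 0.1882]
eef_rot: [0.0, 0.827, 0.562, -0.001]
contact_force: [-0.4, 0.7, -1.1]
opening: 0.0237
grasp_force: 19.9
```

```bash
python3 - <<'E'
from h import *
from workcell import manip
s=manip.state();print(s["opening"],s["grasp_force"],s["t"],s["joint_positions"].round(2))
go(s,.4828,.1039,.060,-21.4)
E
```

```text
0.02373994466793575 19.884957757922166 6.9333 [-0.88  0.26  0.7   2.04 -0.21  0.91 -0.45]
row [[0.21, 0.06, 12.82], [-0.0, 0.1, -0.2]] closing -21.6 pos [0.4815 0.1023 0.1882]
```

Request:
{"api": "drive_tool", "payload": {"increments": [[[0.2,0,2],[0,0,0]],[[0.2,0,4],[0,0,0]],[[0.2,0,6],[0,0,0]],[[0.2,0,8],[0,0,0]],[[0.2,0,9.5],[0,0,0]],[[0.2,0,10.5],[0,0,0]],[[0.2,0,11.2],[0,0,0]],[[0.2,0,11.8],[0,0,0]],[[0.2,0,12.2],[0,0,0]],[[0.2,0,12.5],[0,0,0]],[[0.2,0,12.5],[0,0,0]],[[0.2,0,12.5],[0,0,0]]]}}

```text
t: 7.93
eef_pos: [0.4825, 0.1064, 0.0639]
eef_rot: [0.0, 0.826, 0.563, 0.0]
contact_force: [-0.0, -0.0, -0.8]
opening: 0.0239
grasp_force: 19.9
```

```bash
python3 - <<'E'
from h import *
from workcell import manip
s=manip.state();print(s["opening"],s["contact_force"])
go(s,.4828,.1039,.060,-21.4)
d=manip.read_camera("side");c=manip.read_camera("scene")
cv2.imwrite("pics/place1.png",np.hstack([cv2.resize(c["color"][190:290,100:260],(400,300)),cv2.resize(d["color"][120:210,200:320],(400,300))])[...,::-1])
E
```

```text
0.023899128127573003 [-0.02491764 -0.01044464 -0.76308232]
row [[-0.22, 0.12, 0.39], [0.0, -0.0, -0.0]] closing -21.4 pos [0.4825 0.1064 0.0639]
```

View pics/place1.png

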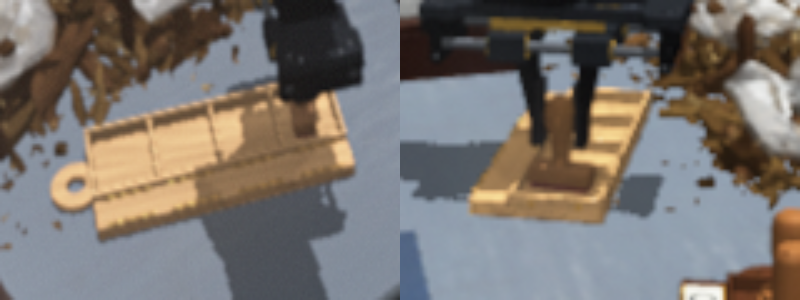

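The oblong stamp hangs upright inside the end bay, at (305,120) in the left crop and (565,180) in the right. I lower it the last few mm.

Request:
{"api": "drive_tool", "payload": {"increments": [[[-0.1,0.1,0.2],[0,0,0]],[[-0.1,0.1,0.4],[0,0,0]],[[-0.1,0.1,0.5],[0,0,0]],[[-0.1,0.1,0.5],[0,0,0]],[[-0.1,0.1,0.5],[0,0,0]]]}}

```text
t: 8.45
eef_pos: [0.4827, 0.105, 0.0585]
eef_rot: [-0.0, 0.826, 0.563, -0.0]
contact_force: [0.1, 0.1, -0.3]
opening: 0.0237
grasp_force: 19.9
```

Request:
{"api": "drive_tool", "payload": {"increments": [[[0,0,0.1],[0,0,0]],[[0,0,0.15],[0,0,0]],[[0,0,0.15],[0,0,0]]]}}

```text
t: 8.7
eef_pos: [0.483, 0.1052, 0.0582]
eef_rot: [-0.001, 0.826, 0.563, 0.0]
contact_force: [-4.1, -0.5, 13.3]
opening: 0.0239
grasp_force: 19.0
```

Request:
{"api": "drive_tool", "payload": {"increments": [[[0,0,0],[0,0,0]],[[0,0,0],[0,0,0]],[[0,0,0],[0,0,0]],[[0,0,0],[0,0,0]],[[0,0,0],[0,0,0]],[[0,0,0],[0,0,0]],[[0,0,0],[0,0,0]],[[0,0,0],[0,0,0]]], "gripper": 90}}

```text
t: 9.37
eef_pos: [0.4827, 0.105, 0.0569]
eef_rot: [-0.0, 0.826, 0.563, -0.0]
contact_force: [0.4, -0.2, 0.0]
opening: 0.0557
grasp_force: 0.0
```

Request:
{"api": "drive_tool", "payload": {"increments": [[[0,0,-1],[0,0,0]],[[0,0,-3],[0,0,0]],[[0,0,-6],[0,0,0]],[[0,0,-9],[0,0,0]],[[0,0,-11],[0,0,0]],[[0,0,-12],[0,0,0]],[[0,0,-12],[0,0,0]]]}}

```text
t: 9.95
eef_pos: [0.4842, 0.1053, 0.1794]
eef_rot: [0.0, 0.826, 0.563, 0.003]
contact_force: [0.3, -0.1, 0.1]
opening: 0.0557
grasp_force: 0.0
```

```bash
cat >>h.py <<'E'
o=np.array([.51563,.18775]);ay=np.array([np.cos(np.radians(68.61)),np.sin(np.radians(68.61))]);ax=np.array([ay[1],-ay[0]])
def placed(c):
    "handle tops standing in the new rack, in its frame (mm)"
    W=world(c);q=W[...,:2]-o;X,Y=q@ax,q@ay
    m=((W[...,2]>.055)&(W[...,2]<.095)&(abs(X)<.04)&(abs(Y)<.13)).astype(np.uint8)
    k,l,st,ce=cv2.connectedComponentsWithStats(m)
    for i in range(1,k):
        if st[i,4]>15: g=l==i;print("  placed x %.1f y %.1f top %.1f n %d"%(1e3*(X[g].min()+X[g].max())/2,1e3*(Y[g].min()+Y[g].max())/2,1e3*W[g][:,2].max(),g.sum()))
E
python3 - <<'E'
from h import *
from workcell import manip
s=manip.state();print(s["t"])
go(s,.5599,-.2262,.20,-16.3)
c=manip.read_camera("wrist");placed(c);c=manip.read_camera("side");placed(c)
E
```

```text
9.95
row [[-28.08, 19.17, -2.12], [0.2, -0.2, -5.1]] closing -21.4 pos [0.4842 0.1053 0.1794]
  placed x -0.9 y -86.0 top 82.2 n 819
  placed x 0.6 y -93.4 top 84.0 n 105
```

Request:
{"api": "drive_tool", "payload": {"increments": [[[-28.1,19.2,-2.1],[0,0,-5.1]],[[-28.1,19.2,-2.1],[0,0,-5.1]],[[-28.1,19.2,-2.1],[0,0,-5.1]],[[-28.1,19.2,-2.1],[0,0,-5.1]],[[-28.1,19.2,-2.1],[0,0,-5.1]],[[-28.1,19.2,-2.1],[0,0,-5.1]],[[-28.1,19.2,-2.1],[0,0,-5.1]],[[-28.1,19.2,-2.1],[0,0,-5.1]],[[-28.1,19.2,-2.1],[0,0,-5.1]],[[-28.1,19.2,-2.1],[0,0,-5.1]],[[-28.1,19.2,-2.1],[0,0,-5.1]],[[-28.1,19.2,-2.1],[0,0,-5.1]]]}}

```text
t: 11.05
eef_pos: [0.5583, -0.2246, 0.1964]
eef_rot: [-0.002, 0.8, 0.6, -0.001]
contact_force: [-0.2, 0.9, -0.6]
opening: 0.056
grasp_force: 0.0
```

Request:
{"api": "drive_tool", "payload": {"increments": [[[0,0,0],[0,0,0]],[[0,0,0],[0,0,0]]]}}

```text
t: 11.22
eef_pos: [0.5589, -0.2247, 0.1976]
eef_rot: [-0.001, 0.8, 0.601, 0.0]
contact_force: [1.0, -0.1, 0.3]
opening: 0.0562
grasp_force: 0.0
```

```bash
python3 - <<'E'
from h import *
from workcell import manip
s=manip.state();print(s["t"],s["joint_positions"].round(2))
go(s,.5599,-.2262,.055,-16.3)
E
```

```text
11.2167 [-0.22  0.46  0.72  1.79 -0.35  1.03  0.36]
row [[-0.13, 0.16, 14.26], [-0.1, -0.1, 0.1]] closing -16.2 pos [ 0.5589 -0.2247  0.1976]
```

Request:
{"api": "drive_tool", "payload": {"increments": [[[-0.1,0.1,3],[0,0,0]],[[-0.1,0.1,6],[0,0,0]],[[-0.1,0.1,8],[0,0,0]],[[-0.1,0.1,9.5],[0,0,0]],[[-0.1,0.1,11],[0,0,0]],[[-0.1,0.1,12.5],[0,0,0]],[[-0.1,0.1,13.7],[0,0,0]],[[-0.1,0.1,14.2],[0,0,0]],[[-0.1,0.1,14.2],[0,0,0]],[[-0.1,0.1,14.2],[0,0,0]]]}}

```text
t: 12.05
eef_pos: [0.5598, -0.2279, 0.0563]
eef_rot: [0.0, 0.8, 0.6, 0.0]
contact_force: [0.2, -1.0, 0.3]
opening: 0.0562
grasp_force: 0.0
```

Request:
{"api": "drive_tool", "payload": {"increments": [[[0,0,0],[0,0,0]],[[0,0,0],[0,0,0]],[[0,0,0],[0,0,0]],[[0,0,0],[0,0,0]],[[0,0,0],[0,0,0]],[[0,0,0],[0,0,0]],[[0,0,0],[0,0,0]],[[0,0,0],[0,0,0]],[[0,0,0],[0,0,0]],[[0,0,0],[0,0,0]]], "gripper": 255, "force": 20}}

```text
t: 12.88
eef_pos: [0.5596, -0.228, 0.0561]
eef_rot: [0.0, 0.8, 0.599, 0.0]
contact_force: [0.2, -0.0, 0.5]
opening: 0.0234
grasp_force: 20.0
```

Request:
{"api": "drive_tool", "payload": {"increments": [[[0,0,-0.5],[0,0,0]],[[0,0,-1.5],[0,0,0]],[[0,0,-3],[0,0,0]],[[0,0,-5],[0,0,0]],[[0,0,-7],[0,0,0]],[[0,0,-9],[0,0,0]],[[0,0,-11],[0,0,0]],[[0,0,-13],[0,0,0]],[[0,0,-13.5],[0,0,0]],[[0,0,-13.5],[0,0,0]]]}}

```text
t: 13.72
eef_pos: [0.5603, -0.2286, 0.193]
eef_rot: [0.001, 0.8, 0.599, 0.001]
contact_force: [0.2, -1.3, 0.0]
opening: 0.0233
grasp_force: 20.0
```

```bash
python3 - <<'E'
from h import *
from workcell import manip
s=manip.state();print(s["t"],s["opening"],s["grasp_force"])
go(s,.5047,.1598,.19,-21.4)
d=manip.read_camera("side")
cv2.imwrite("pics/grasp2.png",cv2.resize(d["color"][130:300,200:400],(600,510))[...,::-1])
E
```

```text
13.7167 0.023261183776402145 20.00000035681296
row [[35.7, -16.26, 0.25], [0.2, -0.0, 5.1]] closing -16.3 pos [ 0.5603 -0.2286  0.193 ]
```

View pics/grasp2.png

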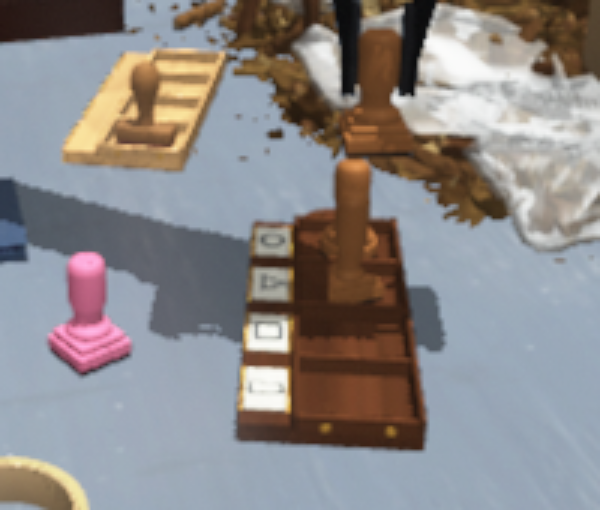

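The oblong stamp stands upright in the end bay at (145,105), and the square stamp hangs upright in the gripper at (380,90). I carry it to bay −30.

Request:
{"api": "drive_tool", "payload": {"increments": [[[2,-0.7,0],[0,0,1]],[[5,-2.2,0],[0,0,2]],[[9,-4,0],[0,0,5]],[[12.5,-6,0],[0,0,5]],[[16,-7.5,0],[0,0,5]],[[19.5,-9,0],[0,0,5]],[[23,-10.7,0],[0,0,5]],[[26.5,-12.3,0],[0,0,5]],[[30,-13.8,0],[0,0,5]],[[33,-15.1,0],[0,0,5]],[[35,-16,0],[0,0,5]],[[35.7,-16.3,0],[0,0,5]]]}}

```text
t: 14.77
eef_pos: [0.5015, 0.165, 0.1893]
eef_rot: [-0.001, 0.824, 0.567, -0.001]
contact_force: [0.2, 0.6, -0.2]
opening: 0.0231
grasp_force: 20.0
```

Request:
{"api": "drive_tool", "payload": {"increments": [[[0,0,0],[0,0,0]],[[0,0,0],[0,0,0]],[[0,0,0],[0,0,0]],[[0,0,0],[0,0,0]]]}}

```text
t: 15.1
eef_pos: [0.5037, 0.1582, 0.1909]
eef_rot: [0.0, 0.827, 0.562, -0.0]
contact_force: [-0.7, -1.5, -0.1]
opening: 0.0235
grasp_force: 20.0
```

```bash
python3 - <<'E'
from h import *
from workcell import manip
s=manip.state();print(s["t"],s["opening"])
go(s,.5047,.1598,.0585,-21.4)
E
```

```text
15.1 0.023451708514976032
row [[0.19, 0.03, 13.24], [0.0, 0.0, -0.1]] closing -21.5 pos [0.5037 0.1582 0.1909]
```

Request:
{"api": "drive_tool", "payload": {"increments": [[[0.1,0,3],[0,0,0]],[[0.1,0,6],[0,0,0]],[[0.1,0,8],[0,0,0]],[[0.1,0,10],[0,0,0]],[[0.1,0,11.5],[0,0,0]],[[0.1,0,12.4],[0,0,0]],[[0.1,0,13],[0,0,0]],[[0.1,0,13.2],[0,0,0]],[[0.1,0,13.2],[0,0,0]],[[0.1,0,13.2],[0,0,0]]]}}

```text
t: 15.93
eef_pos: [0.5045, 0.1613, 0.0598]
eef_rot: [0.0, 0.826, 0.564, 0.001]
contact_force: [0.8, -0.7, -0.0]
opening: 0.0235
grasp_force: 20.0
```

Request:
{"api": "drive_tool", "payload": {"increments": [[[0,0,0.1],[0,0,0]],[[0,0,0.2],[0,0,0]],[[0,0,0.2],[0,0,0]]]}}

```text
t: 16.18
eef_pos: [0.504, 0.1616, 0.0573]
eef_rot: [-0.0, 0.826, 0.564, 0.0]
contact_force: [-0.4, 0.7, -0.7]
opening: 0.0229
grasp_force: 20.0
```

Request:
{"api": "drive_tool", "payload": {"increments": [[[0,0,0.1],[0,0,0]],[[0,0,0.1],[0,0,0]],[[0,0,0.1],[0,0,0]]]}}

```text
t: 16.43
eef_pos: [0.5039, 0.1615, 0.0561]
eef_rot: [-0.0, 0.826, 0.564, 0.0]
contact_force: [-0.9, 1.1, 0.8]
opening: 0.0234
grasp_force: 20.0
```

Request:
{"api": "drive_tool", "payload": {"increments": [[[0,0,0.1],[0,0,0]],[[0,0,0.1],[0,0,0]]]}}

```text
t: 16.6
eef_pos: [0.5041, 0.1615, 0.056]
eef_rot: [-0.001, 0.826, 0.564, 0.0]
contact_force: [-1.4, -0.1, 8.5]
opening: 0.0234
grasp_force: 20.0
```

Request:
{"api": "drive_tool", "payload": {"increments": [[[0,0,0],[0,0,0]],[[0,0,0],[0,0,0]],[[0,0,0],[0,0,0]],[[0,0,0],[0,0,0]],[[0,0,0],[0,0,0]],[[0,0,0],[0,0,0]],[[0,0,0],[0,0,0]],[[0,0,0],[0,0,0]]], "gripper": 90}}

```text
t: 17.27
eef_pos: [0.5038, 0.1613, 0.055]
eef_rot: [-0.0, 0.826, 0.564, -0.0]
contact_force: [-0.2, 1.1, 0.4]
opening: 0.0558
grasp_force: 0.0
```

Request:
{"api": "drive_tool", "payload": {"increments": [[[0,0,-1],[0,0,0]],[[0,0,-3],[0,0,0]],[[0,0,-6],[0,0,0]],[[0,0,-9],[0,0,0]],[[0,0,-11],[0,0,0]],[[0,0,-12],[0,0,0]],[[0,0,-12],[0,0,0]]]}}

```text
t: 17.85
eef_pos: [0.5052, 0.1618, 0.1775]
eef_rot: [0.0, 0.826, 0.564, 0.003]
contact_force: [-0.1, -0.6, -1.2]
opening: 0.056
grasp_force: 0.0
```

```bash
python3 - <<'E'
from h import *
from workcell import manip
s=manip.state();print(s["t"])
go(s,.5713,-.170,.20,-16.3)
c=manip.read_camera("wrist");placed(c);c=manip.read_camera("side");placed(c)
E
```

```text
17.85
row [[-28.49, 18.23, -2.31], [0.2, -0.2, -5.0]] closing -21.3 pos [0.5052 0.1618 0.1775]
  placed x -1.7 y -26.9 top 77.4 n 757
  placed x -0.6 y -92.8 top 81.9 n 92
  placed x 0.3 y -61.6 top 84.5 n 180
```

Request:
{"api": "drive_tool", "payload": {"increments": [[[-28.5,18.2,-2.3],[0,0,-5]],[[-28.5,18.2,-2.3],[0,0,-5]],[[-28.5,18.2,-2.3],[0,0,-5]],[[-28.5,18.2,-2.3],[0,0,-5]],[[-28.5,18.2,-2.3],[0,0,-5]],[[-28.5,18.2,-2.3],[0,0,-5]],[[-28.5,18.2,-2.3],[0,0,-5]],[[-28.5,18.2,-2.3],[0,0,-5]],[[-28.5,18.2,-2.3],[0,0,-5]],[[-28.5,18.2,-2.3],[0,0,-5]],[[-28.5,18.2,-2.3],[0,0,-5]],[[-28.5,18.2,-2.3],[0,0,-5]]]}}

```text
t: 18.95
eef_pos: [0.5692, -0.1679, 0.1965]
eef_rot: [-0.002, 0.8, 0.6, -0.001]
contact_force: [-0.2, 0.6, -0.3]
opening: 0.0563
grasp_force: 0.0
```

Request:
{"api": "drive_tool", "payload": {"increments": [[[0,0,0],[0,0,0]],[[0,0,0],[0,0,0]],[[0,0,0],[0,0,0]],[[0,0,0],[0,0,0]]]}}

```text
t: 19.28
eef_pos: [0.5698, -0.1693, 0.198]
eef_rot: [-0.0, 0.8, 0.6, 0.0]
contact_force: [-0.3, -1.1, -0.2]
opening: 0.0558
grasp_force: 0.0
```

```bash
python3 - <<'E'
from h import *
from workcell import manip
s=manip.state();print(s["t"])
go(s,.5715,-.169,.062,-16.3)
E
```

```text
19.2833
row [[0.07, 0.16, 13.6], [-0.0, -0.0, 0.0]] closing -16.3 pos [ 0.5698 -0.1693  0.198 ]
```

Request:
{"api": "drive_tool", "payload": {"increments": [[[0.1,0.1,3],[0,0,0]],[[0.1,0.1,6],[0,0,0]],[[0.1,0.1,8],[0,0,0]],[[0.1,0.1,9.5],[0,0,0]],[[0.1,0.1,11],[0,0,0]],[[0.1,0.1,12.5],[0,0,0]],[[0.1,0.1,13.3],[0,0,0]],[[0.1,0.1,13.6],[0,0,0]],[[0.1,0.1,13.6],[0,0,0]],[[0.1,0.1,13.6],[0,0,0]]]}}

```text
t: 20.12
eef_pos: [0.5714, -0.1698, 0.0627]
eef_rot: [0.0, 0.8, 0.599, 0.0]
contact_force: [0.3, 0.2, -0.6]
opening: 0.0563
grasp_force: 0.0
```

Request:
{"api": "drive_tool", "payload": {"increments": [[[0,0,0],[0,0,0]],[[0,0,0],[0,0,0]],[[0,0,0],[0,0,0]],[[0,0,0],[0,0,0]],[[0,0,0],[0,0,0]],[[0,0,0],[0,0,0]],[[0,0,0],[0,0,0]],[[0,0,0],[0,0,0]],[[0,0,0],[0,0,0]],[[0,0,0],[0,0,0]]], "gripper": 255, "force": 20}}

```text
t: 20.95
eef_pos: [0.571, -0.1697, 0.062]
eef_rot: [0.0, 0.8, 0.599, 0.0]
contact_force: [-0.4, 1.0, 0.7]
opening: 0.0211
grasp_force: 20.0
```

Request:
{"api": "drive_tool", "payload": {"increments": [[[0,0,-0.5],[0,0,0]],[[0,0,-1.5],[0,0,0]],[[0,0,-3],[0,0,0]],[[0,0,-5],[0,0,0]],[[0,0,-7],[0,0,0]],[[0,0,-9],[0,0,0]],[[0,0,-11],[0,0,0]],[[0,0,-13],[0,0,0]],[[0,0,-13.5],[0,0,0]],[[0,0,-13.5],[0,0,0]]]}}

```text
t: 21.78
eef_pos: [0.5718, -0.1701, 0.199]
eef_rot: [0.001, 0.8, 0.599, 0.001]
contact_force: [0.8, -0.0, -0.6]
opening: 0.021
grasp_force: 20.0
```

```bash
python3 - <<'E'
from h import *
from workcell import manip
s=manip.state();print(s["t"],s["opening"],s["grasp_force"])
go(s,.5266,.2157,.195,-21.4)
d=manip.read_camera("side");placed(d)
cv2.imwrite("pics/grasp3.png",cv2.resize(d["color"][110:280,200:400],(600,510))[...,::-1])
E
```

```text
21.7833 0.020951051940370058 19.999893602155844
row [[35.75, -15.19, 0.37], [0.2, -0.1, 5.1]] closing -16.3 pos [ 0.5718 -0.1701  0.199 ]
  placed x 0.3 y -61.0 top 84.1 n 178
```

View pics/grasp3.png

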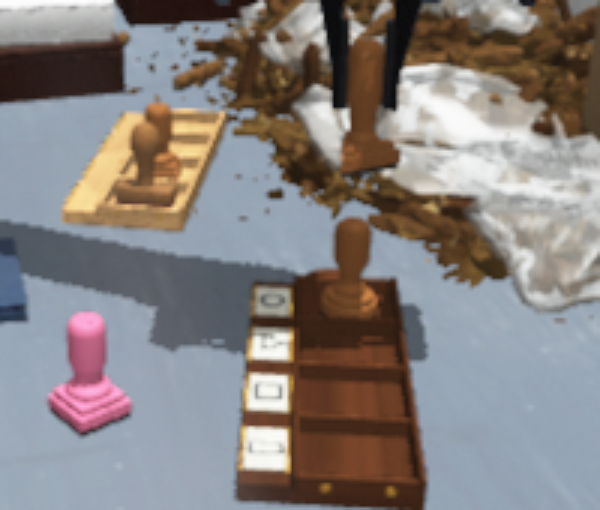

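The oblong (148,160) and square (160,140) stamps stand upright in the new rack, and the triangle is held upright at (365,105).

Request:
{"api": "drive_tool", "payload": {"increments": [[[2,-0.7,0.3],[0,0,1]],[[5,-2.2,0.3],[0,0,2]],[[9,-4,0.3],[0,0,5]],[[12.5,-5.5,0.3],[0,0,5]],[[16,-7,0.3],[0,0,5]],[[19.5,-8.4,0.3],[0,0,5]],[[23,-10,0.3],[0,0,5]],[[26.5,-11.5,0.3],[0,0,5]],[[30,-13,0.3],[0,0,5]],[[33,-14.2,0.3],[0,0,5]],[[35,-15,0.3],[0,0,5]],[[35.7,-15.2,0.3],[0,0,5]]]}}

```text
t: 22.83
eef_pos: [0.5233, 0.2206, 0.192]
eef_rot: [-0.001, 0.824, 0.567, -0.001]
contact_force: [-0.7, 0.4, -1.0]
opening: 0.0209
grasp_force: 20.0
```

Request:
{"api": "drive_tool", "payload": {"increments": [[[0,0,0],[0,0,0]],[[0,0,0],[0,0,0]],[[0,0,0],[0,0,0]],[[0,0,0],[0,0,0]]]}}

```text
t: 23.17
eef_pos: [0.5258, 0.2133, 0.1939]
eef_rot: [0.0, 0.827, 0.562, -0.0]
contact_force: [-0.0, -0.1, 0.1]
opening: 0.0214
grasp_force: 20.0
```

```bash
python3 - <<'E'
from h import *
from workcell import manip
s=manip.state();print(s["t"],s["opening"])
go(s,.5266,.2157,.065,-21.4)
E
```

```text
23.1667 0.021384966536957917
row [[0.27, -0.01, 12.89], [0.0, 0.0, -0.2]] closing -21.6 pos [0.5258 0.2133 0.1939]
```

Request:
{"api": "drive_tool", "payload": {"increments": [[[0.1,0,3],[0,0,0]],[[0.1,0,6],[0,0,0]],[[0.1,0,8],[0,0,0]],[[0.1,0,10],[0,0,0]],[[0.1,0,11.3],[0,0,0]],[[0.1,0,12.2],[0,0,0]],[[0.1,0,12.7],[0,0,0]],[[0.1,0,12.9],[0,0,0]],[[0.1,0,12.9],[0,0,0]],[[0.1,0,12.9],[0,0,0]]]}}

```text
t: 24.0
eef_pos: [0.5265, 0.2167, 0.0659]
eef_rot: [0.0, 0.826, 0.564, 0.001]
contact_force: [0.1, -0.4, -1.0]
opening: 0.0208
grasp_force: 20.0
```

Request:
{"api": "drive_tool", "payload": {"increments": [[[0,0,0.1],[0,0,0]],[[0,0,0.2],[0,0,0]],[[0,0,0.3],[0,0,0]],[[0,0,0.3],[0,0,0]]]}}

```text
t: 24.33
eef_pos: [0.5258, 0.2167, 0.0621]
eef_rot: [-0.0, 0.826, 0.564, 0.0]
contact_force: [-0.5, -0.2, -0.3]
opening: 0.0215
grasp_force: 20.0
```

Request:
{"api": "drive_tool", "payload": {"increments": [[[0,0,0.1],[0,0,0]],[[0,0,0.1],[0,0,0]]]}}

```text
t: 24.5
eef_pos: [0.5262, 0.2167, 0.0618]
eef_rot: [-0.0, 0.826, 0.564, 0.0]
contact_force: [-0.9, -0.7, 5.3]
opening: 0.0211
grasp_force: 20.0
```

Request:
{"api": "drive_tool", "payload": {"increments": [[[0,0,0],[0,0,0]],[[0,0,0],[0,0,0]],[[0,0,0],[0,0,0]],[[0,0,0],[0,0,0]],[[0,0,0],[0,0,0]],[[0,0,0],[0,0,0]],[[0,0,0],[0,0,0]],[[0,0,0],[0,0,0]]], "gripper": 90}}

```text
t: 25.17
eef_pos: [0.5258, 0.2166, 0.061]
eef_rot: [-0.0, 0.826, 0.564, 0.0]
contact_force: [-0.2, -0.7, 0.9]
opening: 0.0556
grasp_force: 0.0
```

Request:
{"api": "drive_tool", "payload": {"increments": [[[0,0,-1],[0,0,0]],[[0,0,-3],[0,0,0]],[[0,0,-6],[0,0,0]],[[0,0,-9],[0,0,0]],[[0,0,-11],[0,0,0]],[[0,0,-12],[0,0,0]],[[0,0,-12],[0,0,0]]]}}

```text
t: 25.75
eef_pos: [0.5272, 0.2171, 0.1837]
eef_rot: [-0.0, 0.826, 0.564, 0.003]
contact_force: [0.2, 0.1, 0.1]
opening: 0.0562
grasp_force: 0.0
```

```bash
python3 - <<'E'
from h import *
from workcell import manip
s=manip.state();print(s["t"])
go(s,.591,-.110,.20,-16.3)
c=manip.read_camera("wrist");placed(c);c=manip.read_camera("side");placed(c)
E
```

```text
25.75
row [[-28.13, 17.85, -1.7], [0.2, -0.2, -5.0]] closing -21.3 pos [0.5272 0.2171 0.1837]
  placed x -0.9 y 31.0 top 88.5 n 716
  placed x 0.6 y -33.9 top 90.5 n 261
```

Request:
{"api": "drive_tool", "payload": {"increments": [[[-28.1,17.9,-1.7],[0,0,-5]],[[-28.1,17.9,-1.7],[0,0,-5]],[[-28.1,17.9,-1.7],[0,0,-5]],[[-28.1,17.9,-1.7],[0,0,-5]],[[-28.1,17.9,-1.7],[0,0,-5]],[[-28.1,17.9,-1.7],[0,0,-5]],[[-28.1,17.9,-1.7],[0,0,-5]],[[-28.1,17.9,-1.7],[0,0,-5]],[[-28.1,17.9,-1.7],[0,0,-5]],[[-28.1,17.9,-1.7],[0,0,-5]],[[-28.1,17.9,-1.7],[0,0,-5]],[[-28.1,17.9,-1.7],[0,0,-5]]]}}

```text
t: 26.85
eef_pos: [0.5898, -0.108, 0.1966]
eef_rot: [-0.001, 0.8, 0.601, -0.001]
contact_force: [0.2, -0.1, -0.5]
opening: 0.0561
grasp_force: 0.0
```

Request:
{"api": "drive_tool", "payload": {"increments": [[[0,0,0],[0,0,0]],[[0,0,0],[0,0,0]],[[0,0,0],[0,0,0]],[[0,0,0],[0,0,0]]]}}

```text
t: 27.18
eef_pos: [0.5904, -0.1094, 0.198]
eef_rot: [-0.0, 0.8, 0.6, 0.0]
contact_force: [-0.3, 0.3, -0.2]
opening: 0.0562
grasp_force: 0.0
```

```bash
python3 - <<'E'
from h import *
from workcell import manip
s=manip.state();print(s["t"])
go(s,.591,-.110,.055,-16.3)
E
```

```text
27.1833
row [[-0.05, 0.08, 14.3], [-0.0, -0.0, 0.0]] closing -16.3 pos [ 0.5904 -0.1094  0.198 ]
```

Request:
{"api": "drive_tool", "payload": {"increments": [[[0,0.1,3],[0,0,0]],[[0,0.1,6],[0,0,0]],[[0,0.1,8],[0,0,0]],[[0,0.1,9.5],[0,0,0]],[[0,0.1,11],[0,0,0]],[[0,0.1,12.5],[0,0,0]],[[0,0.1,13.7],[0,0,0]],[[0,0.1,14.3],[0,0,0]],[[0,0.1,14.3],[0,0,0]],[[0,0.1,14.3],[0,0,0]]]}}

```text
t: 28.02
eef_pos: [0.5915, -0.1106, 0.0552]
eef_rot: [0.0, 0.8, 0.599, 0.0]
contact_force: [0.4, -0.6, 0.0]
opening: 0.0563
grasp_force: 0.0
```

Request:
{"api": "drive_tool", "payload": {"increments": [[[0,0,0],[0,0,0]],[[0,0,0],[0,0,0]],[[0,0,0],[0,0,0]],[[0,0,0],[0,0,0]],[[0,0,0],[0,0,0]],[[0,0,0],[0,0,0]],[[0,0,0],[0,0,0]],[[0,0,0],[0,0,0]],[[0,0,0],[0,0,0]],[[0,0,0],[0,0,0]]], "gripper": 255, "force": 20}}

```text
t: 28.85
eef_pos: [0.5915, -0.1106, 0.0552]
eef_rot: [0.0, 0.8, 0.599, 0.0]
contact_force: [0.3, 0.6, 1.3]
opening: 0.0244
grasp_force: 19.9
```

Request:
{"api": "drive_tool", "payload": {"increments": [[[0,0,-0.5],[0,0,0]],[[0,0,-1.5],[0,0,0]],[[0,0,-3],[0,0,0]],[[0,0,-5],[0,0,0]],[[0,0,-7],[0,0,0]],[[0,0,-9],[0,0,0]],[[0,0,-11],[0,0,0]],[[0,0,-13],[0,0,0]],[[0,0,-13.5],[0,0,0]],[[0,0,-13.5],[0,0,0]]]}}

```text
t: 29.68
eef_pos: [0.5921, -0.1109, 0.1919]
eef_rot: [0.001, 0.8, 0.599, 0.001]
contact_force: [-0.1, 0.0, -1.2]
opening: 0.0244
grasp_force: 20.0
```

```bash
python3 - <<'E'
from h import *
from workcell import manip
s=manip.state();print(s["t"],s["opening"],s["grasp_force"])
go(s,.5484,.2716,.19,-21.4)
d=manip.read_camera("side")
cv2.imwrite("pics/grasp4.png",cv2.resize(d["color"][90:260,200:400],(600,510))[...,::-1])
E
```

```text
29.6833 0.024356874770480253 19.981950919427618
row [[35.47, -14.95, 0.18], [0.2, -0.1, 5.1]] closing -16.3 pos [ 0.5921 -0.1109  0.1919]
```

View pics/grasp4.png

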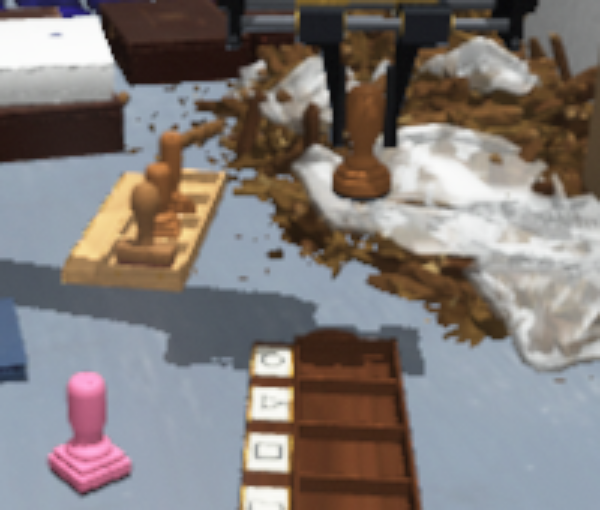

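The three placed stamps stand upright in the new rack (150–175, 140–260), and the round stamp is held upright at (362,140). The gripper body will overhang the debris beside the last bay, so I check its height first.

Request:
{"api": "drive_tool", "payload": {"increments": [[[2,-0.7,0.2],[0,0,1]],[[5,-2.2,0.2],[0,0,2]],[[9,-4,0.2],[0,0,5]],[[12.5,-5.4,0.2],[0,0,5]],[[16,-6.8,0.2],[0,0,5]],[[19.5,-8.2,0.2],[0,0,5]],[[23,-9.7,0.2],[0,0,5]],[[26.5,-11.2,0.2],[0,0,5]],[[30,-12.7,0.2],[0,0,5]],[[33,-14,0.2],[0,0,5]],[[35,-14.8,0.2],[0,0,5]],[[35.4,-15,0.2],[0,0,5]]]}}

```text
t: 30.73
eef_pos: [0.5444, 0.2773, 0.1856]
eef_rot: [-0.001, 0.823, 0.567, -0.001]
contact_force: [1.2, 1.1, -1.0]
opening: 0.0246
grasp_force: 20.0
```

Request:
{"api": "drive_tool", "payload": {"increments": [[[0,0,0],[0,0,0]],[[0,0,0],[0,0,0]],[[0,0,0],[0,0,0]],[[0,0,0],[0,0,0]]]}}

```text
t: 31.07
eef_pos: [0.5474, 0.2689, 0.188]
eef_rot: [0.0, 0.827, 0.562, -0.0]
contact_force: [0.4, -0.2, -0.3]
opening: 0.0243
grasp_force: 20.0
```

```bash
python3 - <<'E'
from h import *
from workcell import manip
s=manip.state();print(s["t"],s["opening"])
go(s,.5484,.2716,.058,-21.4)
for n in("wrist1","side0"):
    W=world(dict(np.load(n+".npz")));q=W[...,:2]-o;X,Y=q@ax,q@ay-.09
    g=(X>.045)&(X<.11)&(abs(Y)<.06)&(W[...,2]<.2);print(n,"pile under body: max z",W[g][:,2].max() if g.any() else None,g.sum())
E
```

```text
31.0667 0.024332139290998346
row [[0.3, -0.0, 13.0], [0.0, 0.0, -0.1]] closing -21.5 pos [0.5474 0.2689 0.188 ]
wrist1 pile under body: max z 0.08917500937759865 5315
side0 pile under body: max z 0.08852232385137832 429
```

Request:
{"api": "drive_tool", "payload": {"increments": [[[0.1,0,3],[0,0,0]],[[0.1,0,6],[0,0,0]],[[0.1,0,8],[0,0,0]],[[0.1,0,10],[0,0,0]],[[0.1,0,11.3],[0,0,0]],[[0.1,0,12.2],[0,0,0]],[[0.1,0,12.7],[0,0,0]],[[0.1,0,13],[0,0,0]],[[0.1,0,13],[0,0,0]],[[0.1,0,13],[0,0,0]]]}}

```text
t: 31.9
eef_pos: [0.5479, 0.2725, 0.0588]
eef_rot: [0.0, 0.826, 0.564, 0.001]
contact_force: [0.9, 0.6, -1.6]
opening: 0.0248
grasp_force: 20.0
```

Request:
{"api": "drive_tool", "payload": {"increments": [[[0,0,0.1],[0,0,0]],[[0,0,0.2],[0,0,0]],[[0,0,0.3],[0,0,0]],[[0,0,0.3],[0,0,0]]]}}

```text
t: 32.23
eef_pos: [0.5474, 0.2725, 0.0552]
eef_rot: [-0.0, 0.826, 0.564, 0.0]
contact_force: [0.3, 0.1, -1.1]
opening: 0.0244
grasp_force: 20.0
```

Request:
{"api": "drive_tool", "payload": {"increments": [[[0,0,0.1],[0,0,0]],[[0,0,0.1],[0,0,0]]]}}

```text
t: 32.4
eef_pos: [0.5478, 0.2724, 0.055]
eef_rot: [-0.0, 0.826, 0.564, 0.001]
contact_force: [-1.3, 0.1, 5.0]
opening: 0.0245
grasp_force: 19.9
```

Request:
{"api": "drive_tool", "payload": {"increments": [[[0,0,0],[0,0,0]],[[0,0,0],[0,0,0]],[[0,0,0],[0,0,0]],[[0,0,0],[0,0,0]],[[0,0,0],[0,0,0]],[[0,0,0],[0,0,0]],[[0,0,0],[0,0,0]],[[0,0,0],[0,0,0]]], "gripper": 90}}

```text
t: 33.07
eef_pos: [0.5473, 0.2723, 0.054]
eef_rot: [-0.0, 0.826, 0.564, -0.0]
contact_force: [-0.7, 0.1, 0.4]
opening: 0.0559
grasp_force: 0.0
```

Request:
{"api": "drive_tool", "payload": {"increments": [[[0,0,-1],[0,0,0]],[[0,0,-3],[0,0,0]],[[0,0,-6],[0,0,0]],[[0,0,-9],[0,0,0]],[[0,0,-12],[0,0,0]],[[0,0,-15],[0,0,0]],[[-4,0,-18],[0,0,0]],[[-8,0,-21],[0,0,0]],[[-12,0,-23],[0,0,0]],[[-14,0,-24],[0,0,0]],[[-14,0,-24],[0,0,0]],[[-14,0,-24],[0,0,0]]]}}

```text
t: 34.07
eef_pos: [0.4967, 0.1395, 0.2963]
eef_rot: [-0.001, 0.827, 0.562, 0.002]
contact_force: [0.6, 0.5, -0.5]
opening: 0.0565
grasp_force: 0.0
```

```bash
python3 - <<'E'
from h import *
from workcell import manip
s=manip.state();print(s["t"],s["eef_pos"],s["contact_force"],s["grasp_force"])
c=manip.read_camera("wrist");placed(c);d=manip.read_camera("side");e=manip.read_camera("scene")
cv2.imwrite("pics/end.png",np.hstack([cv2.resize(c["color"],(400,300)),cv2.resize(d["color"][110:210,200:340],(400,300))])[...,::-1])
E
```

```text
34.0667 [0.49666781 0.13952021 0.29627944] [ 0.6288102   0.53640361 -0.47610233] 0.0
  placed x -1.3 y 89.7 top 81.1 n 548
  placed x -1.0 y 30.2 top 88.7 n 341
  placed x -1.8 y -26.8 top 77.3 n 364
  placed x -0.8 y -86.5 top 82.7 n 392
```

View pics/end.png

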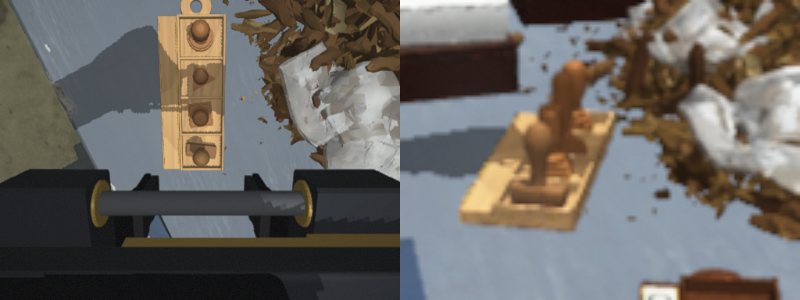

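The four stamps stand upright and centred: round, triangle, square and oblong from the tab, at (200,32), (200,75), (200,118) and (200,158) in the left crop. Each is within about 4 mm of its bay centre, and the top heights are right. Handing in.

```bash
python3 -c "
from workcell import manip
print(manip.hand_in())"
```

```text
the job is handed in; nothing more can be done
None
```

All four stamps are in the new rack in the old order from the tab (round, triangle, square, oblong), upright, released and within about 4 mm of their bay centres at my last check; I handed the job in at about 34 s, and no verdict was returned.

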